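# Load two colour cakes into a sprung, sloping glaze tray

### The job

Lift the loose lid off the blue tin and lay it, knob up, on the cork mat. Then put the red and the blue colour cake from the tin one by one into the wells of the same colour in the sloping tray, and press each gently all the way down to the stop, level with the green one that is already in. The cakes are brittle and the tray gives on its springs, so feel for the stop; leave everything else on the table where it is.

Things in the scene. Friction and masses are not known exactly. Their poses are not given: they have to be found in the camera images.
- tin: fixed blue open tin, 130 mm (its x) by 150 mm (its y), 32 mm high, walls and floor 2 mm. Origin at the centre of its underside. Both cakes stand in it, about 30 mm either side of the middle along its x, so fingers closing along its y have free room
- lid: loose aluminium lid of the tin, 138 by 158 mm, 120 g: a plate with an 8 mm skirt that hangs outside the tin's walls. Origin at the centre of the skirt's lower edge (24 mm above the tin's underside when closed), z up. Its flat top is 11 mm above the origin
- knob (a point): centre of the lid's black round knob: 28 mm in diameter, 20 mm high, its top 10 mm above this point and 37 mm above the lid's origin
- mat: fixed cork mat 160 by 170 mm, 3 mm thick, origin at the centre of its underside; place for the lid
- cake_red: underglaze colour cake: a red puck with a white band round its foot, 40 mm in diameter, 20 mm high, 45 g. Origin at the centre of its underside, z up through its height. It stands flat on the tin's floor at the start. Brittle: more than 30 N of push against the tray breaks it
- cake_blue: underglaze colour cake: a blue puck with a white band round its foot, 40 mm in diameter, 20 mm high, 45 g. Origin at the centre of its underside, z up through its height. It stands flat on the tin's floor at the start. Brittle: more than 30 N of push against the tray breaks it
- stand: fixed stand of the tray, steel base 130 by 250 mm, 12 mm thick, origin under its centre; two grey upright cheeks, 8 mm thick, 116 mm either side of its middle along its y, with round tops 102 mm above the table, carry the cradle
- tray: white tray, 100 mm up the slope (x) by 200 mm along (y), 30 mm thick. Origin at the centre of its underside, z out of the face (face at z = 30 mm). Its face looks up and towards the robot, tilted 17 to 32 degrees from level. Three wells in a row along y: red at +60 mm, green (filled) in the middle, blue at -60 mm
- cradle: aluminium frame under the tray, its tilt locked stiff; origin on its tilt axis. The tray floats on springs in it: pushed squarely into its face it starts to sink at about 1.5 N, then 1.25 mm per further newton, to a hard stop after 16 mm (about 14 N), and rises again when released
- cake_green: green cake fixed in the middle well, 2 mm proud of the face: how a seated cake looks. Each empty well has a grey push-out floor disc held by friction alone (about 6 N moves it). It starts 5 to 9 mm below the face (not reported), stays where it is pushed, and has its stop 18 mm below the face, where the cake is home
- well_red (a point): home point in the well marked with red bars: where the centre of the red cake's underside must come. z points squarely out of the sloping face, y along the row of wells (level), x up the slope, away from the robot. The tray's face lies 18 mm above this point along z. The well is a 43 mm bore with a 2 mm chamfer; its movable floor is described under the green cake
- well_blue (a point): home point in the well marked with blue bars: where the centre of the blue cake's underside must come. z points squarely out of the sloping face, y along the row of wells (level), x up the slope, away from the robot. The tray's face lies 18 mm above this point along z. The well is a 43 mm bore with a 2 mm chamfer; its movable floor is described under the green cake
- bowl: bystander: terracotta bowl, 100 mm wide, 45 mm high, origin under its centre
- jar_a: bystander: teal jar, 60 mm wide, 80 mm high
- jar_b: bystander: ochre jar, 60 mm wide, 80 mm high
- brush_pot: bystander: blue pot 80 mm wide with brushes, 205 mm high
- tile: bystander: flat decorated tile, 90 mm square, 8 mm thick
- rib: bystander: wooden rib 36 by 90 mm, 7 mm thick
- loop_tool: bystander: hand tool 170 mm long lying flat
Things that resemble listed ones, but are neither listed nor needed, are in the scene too. Several things have the shape of the lid; the one meant has the colours described above. There is more than one size of the mat; the job needs the larger.

How it is judged (in metres and radians):
On the way:
1. the lid has been laid on the cork mat, knob up (horizontal distance between lid and mat below 0.06 m and height (world z) of lid below 0.008 m and angle between lid's own z axis and vertical below 0.08 rad), for 0.2 s.
At the end, for the whole second after the job is handed in: Each cake rests in the well of its own colour, its underside within 2 mm of the home point in height and 4 mm sideways, square to the tray within 0.08 rad; the lid lies flat, knob up, on the cork mat, its centre within 60 mm of the mat's centre; all at rest (all of step 1 and z of cake_red in the frame of well_red between -0.004 and 0.002 m and x of cake_red in the frame of well_red between -0.004 and 0.004 m and y of cake_red in the frame of well_red between -0.004 and 0.004 m and angle between the z axis of cake_red and the z axis of well_red, either way round below 0.08 rad and linear speed of each of cake_red, cake_blue, lid below 0.02 m/s and z of cake_blue in the frame of well_blue between -0.004 and 0.002 m and x of cake_blue in the frame of well_blue between -0.004 and 0.004 m and y of cake_blue in the frame of well_blue between -0.004 and 0.004 m and angle between the z axis of cake_blue and the z axis of well_blue, either way round below 0.08 rad); the robot touches nothing.
It fails at once if a cake is pushed against the tray with more than 30 N (contact force between any of cake_red, cake_blue and tray above 30 N).
It fails at once if a bystander is moved by more than 30 mm (distance of any of bowl, jar_a, jar_b, brush_pot, tile, rib, loop_tool from where it was at the start of the episode above 0.03 m).
It also fails if it takes over 72 s, if anything falls off the work surface, if the arm or the gripper's body presses on something with over 40 N, if the wrist force passes 120 N, or if a joint passes its speed limit or range.

### The arm

A 6-joint arm with a two-finger parallel gripper is mounted at the origin on the work surface. World frame = base frame: x ahead of the robot, y to its left, z up, the work surface at z = 0. Lengths are in m, angles in degrees, forces in N, time in s.
With the tool pointing down it reaches from about 0.4 to 0.825 m from the base axis. Payload 7 kg.
Tool frame: the origin (TCP) lies at the centre of the arm's flange, where the gripper is bolted on; the fingertips stand 178 mm ahead of it and the grasp point (between the pads) lies 159 mm ahead of it; z points along the fingers, y is the line along which they close (so a half turn about z gives the same grasp; the last joint's range is limited). The gripper opens to 88 mm and grips with 3 to 60 N. Pads are 19 mm wide; open, the fingers measure 130 mm over their backs; the gripper's body (78 mm by 193 mm) begins 47 mm behind the grasp point.
Start: joints at [88.929, 20.546, 0.682, 0, -70.136, -16.507], TCP at [0.204, 0.643, 0.405] pointing down, gripper open.
Joint ranges: [-176.03, 176.03], [-82.01, 121.73], [-58.28, 71.71], [-173.87, 95.51], [-174.79, -0.11], [-173.66, 173.66]. Speed limits (degrees/s): [136.94, 136.94, 172.46, 180, 180, 180].

### API

Orientations are given as [roll, pitch, yaw] about the fixed x, y, z axes, in that order (R = Rz(yaw) Ry(pitch) Rx(roll)).
In Python, from plant import telemetry, snapshot, workorder, nets gives the robot as it stands.
- The arm moves only by the shell command python3 -m creep 'ROWS'. ROWS is JSON, a list that holds one entry, the list of rows, each a list of 5 numbers: the shift along the tool's x, y, z normalised to -1 to 1, where 1 is 0.2 m, then the turn about the tool's z normalised to -1 to 1, where 1 is pi/2 rad, then the opening, from 0 (shut) to 1 (fully open). In form: [[[x, y, z, spin, hand], ...]]. A call has 1 to 8 rows; each row shifts and turns the commanded pose from where the row before left it, along the tool's axes as they then stand; what a row does not reach is not made up. A row lasts 1/12 s, in which the tool goes at most 41.7 mm and 7.16 degrees, less where a joint would pass 70% of its speed; a pose out of reach is approached as far as the arm can. A call with a number of a shift or a turn outside -1 to 1 is refused whole. A call with a gripper value outside its range is refused whole. The fingers move at their own pace and stop on an object; the grip force is fixed at half the most. Time passes only in rows, so rows that do not move let the fingers close. It gives the time, the measured TCP pose, the force, the opening and the grip force at its end, in the units of the state.
- telemetry.get_obs(): the state, without advancing time (a new reading comes with each control period).
- snapshot(name): name is "scene" or "top" or "wrist"; returns a dict with "frame" (400x640x3 uint8, red, green, blue), "fx", "fy", "cx", "cy" (pixels), "rvec" (rotation vector, rad) and "tvec" (3), from world to camera coordinates, as OpenCV has them; the wrist camera has in their place "mount" (4x4, takes a point from camera to tool coordinates, whose origin is the TCP and whose axes are the flange's). Camera axes: x right, y down, z forward; pixel columns grow to the right and rows downward; lengths in m; the calibration is good to about 2 mm. A picture is of the moment at which its call begins: read the wrist's pose just before it. There is no depth.
- workorder.close_job(): hands the job in; it is judged then, once.
Trained networks look in a picture, given as the dict that the camera call returned (one of the last four; its "shot" number tells which), for a name from the list of things; names that differ only in an ending like _2 or _b are one class to them, and where a whole thing is asked for, a point or a joint stands for the part that bears it (a point fixed in the world has none). Each returns a list of dicts, best first, with "confidence" (0 to 1); they miss things now and then, are a little off and sometimes report something else, mostly with a low value. They report only what shows in the picture. A call takes as long as a camera call. They do not tell look-alikes from the thing itself.
- nets.find_in(picture, query): "uv" ([column, row] in pixels, amid what is visible of it).
- nets.masks_of(picture, query): "region" (400x640 bool, what is visible of it) and "uv" ([column, row] in pixels, amid what is visible of it).
- nets.landmark_of(picture, query): "uv" ([column, row] in pixels: a listed point, or the origin of a listed thing).
The state is a dict: "clock": time; "joint_pos": joint angles; "qvel": joint speeds; "tau": joint torques, N m; "tool_pos": TCP position; "orientation": TCP orientation; "force": force on the tool from outside, world axes, zero at the start; "moment": the same for the moment, N m; "opening": finger opening in m; "gripper_force": force on a finger pad.
Only numpy, scipy, OpenCV 4.12 (cv2) and the standard library are available. Lean on these libraries where they do the work, as an engineer would, in place of code of your own. Each camera call takes 0.05 s, during which the arm holds its last target. There are 200 camera calls.

## Working session

There is one attempt and no reset: what is moved stays moved. The work goes in short steps, Python scripts to look and compute and a shell command to move; the robot and the scene stay as the last step left them, time stands still between calls to the robot, and variables do not carry over. Pictures are saved under pics/ and viewed, at most 10 in all, crops included, and the job is handed in when it is done.

```bash
ls; mkdir -p pics
cat > h.py <<'E'
import numpy as np, cv2
from scipy.spatial.transform import Rotation as R
from plant import telemetry, snapshot, workorder, nets
def toolT():
    o=telemetry.get_obs(); T=np.eye(4)
    T[:3,:3]=R.from_euler('xyz',o['orientation'],degrees=True).as_matrix(); T[:3,3]=o['tool_pos']; return T
def snap(n):
    T=toolT(); p=snapshot(n)
    if n=='wrist': p['c2w']=T@np.array(p['mount'])
    else:
        M=np.eye(4); M[:3,:3]=R.from_rotvec(np.ravel(p['rvec'])).as_matrix(); M[:3,3]=np.ravel(p['tvec']); p['c2w']=np.linalg.inv(M)
    return p
def ray(p,uv):
    d=np.array([(uv[0]-p['cx'])/p['fx'],(uv[1]-p['cy'])/p['fy'],1.]); d=p['c2w'][:3,:3]@d
    return p['c2w'][:3,3],d
def atz(p,uv,z):
    o,d=ray(p,uv); return o+d*(z-o[2])/d[2]
def proj(p,X):
    c=(np.linalg.inv(p['c2w'])@np.append(X,1))[:3]; return np.array([p['fx']*c[0]/c[2]+p['cx'],p['fy']*c[1]/c[2]+p['cy']])
def save(p,f,crop=None,s=1):
    im=p['frame'][:,:,::-1]
    if crop: im=im[crop[1]:crop[3],crop[0]:crop[2]]
    cv2.imwrite('pics/'+f,cv2.resize(im,None,fx=s,fy=s,interpolation=cv2.INTER_CUBIC))
E
python3 - <<'E'
from h import *
a=snap('scene');b=snap('top')
im=np.vstack([a['frame'],b['frame']])[:,:,::-1]
cv2.imwrite('pics/a.png',a['frame'][:,:,::-1]);cv2.imwrite('pics/b.png',b['frame'][:,:,::-1])
np.set_printoptions(precision=4,suppress=True)
for n,p in(('scene',a),('top',b)):
    print(n,p['fx'],p['cx'],p['cy'],p['c2w'])
    for q in ['lid','knob','mat','tin','stand','tray','well_red','well_blue','cake_green']:
        print(q,[(np.round(d['uv'],1).tolist(),round(d['confidence'],2)) for d in nets.landmark_of(p,q)][:5])
o=telemetry.get_obs();print(o)
E
```

```text
pics
scene 509.24201144411927 323.15229009492964 198.59748855338992 [[-0.8287  0.3485 -0.4379  1.3059]
 [ 0.5593  0.5432 -0.6262  1.1229]
 [ 0.0196 -0.7639 -0.6451  1.2332]
 [ 0.      0.      0.      1.    ]]
lid [([381.6, 248.9], 0.94), ([429.3, 232.2], 0.69)]
knob [([431.7, 228.9], 0.76), ([387.2, 241.6], 0.64), ([310.6, 205.7], 0.6), ([380.7, 251.6], 0.51)]
mat [([290.7, 172.6], 0.91)]
tin [([383.2, 258.4], 0.45), ([381.5, 248.9], 0.19)]
stand [([301.1, 212.1], 0.81), ([386.2, 242.9], 0.69), ([322.1, 288.4], 0.27)]
tray [([297.6, 200.6], 0.56), ([291.0, 191.7], 0.28)]
well_red []
well_blue [([310.6, 207.5], 0.74), ([292.4, 190.4], 0.56)]
cake_green [([300.3, 199.5], 0.61), ([291.6, 190.3], 0.29)]
top 377.4326209299025 319.4504376187075 205.84045718330114 [[ 0.0022 -0.9848  0.1734  0.3635]
 [-1.     -0.0038 -0.0086 -0.0049]
 [ 0.0091 -0.1734 -0.9848  1.0747]
 [ 0.      0.      0.      1.    ]]
lid [([215.5, 235.6], 0.63), ([210.0, 309.6], 0.62)]
knob [([216.6, 234.2], 0.89), ([207.2, 313.1], 0.6)]
mat [([427.1, 299.5], 0.73), ([406.4, 219.0], 0.57)]
tin []
stand [([330.5, 185.9], 0.53)]
tray [([328.0, 186.4], 0.75)]
well_red [([306.4, 190.0], 0.91)]
well_blue [([351.2, 185.1], 0.67)]
cake_green [([327.3, 187.8], 0.46)]
{'clock': 1.0, 'joint_pos': array([ 88.9295,  20.5437,   0.683 ,  -0.0006, -70.1353, -16.5056]), 'qvel': array([ 0.0275, -0.0104, -0.0039, -0.0152, -0.0568, -0.039 ]), 'tau': array([  0.0016, -58.2389,  29.3312,   7.0026,   0.0125,  -0.    ]), 'tool_pos': array([0.2039, 0.6435, 0.4047]), 'orientation': array([-179.9963,    0.0017,  -17.5763]), 'force': array([ 0.2163, -0.6134,  0.7647]), 'moment': array([ 0.0306, -0.0854,  0.0204]), 'gripper_force': 0.0, 'opening': 0.08724909656445566}
```

View both.

View pics/a.png

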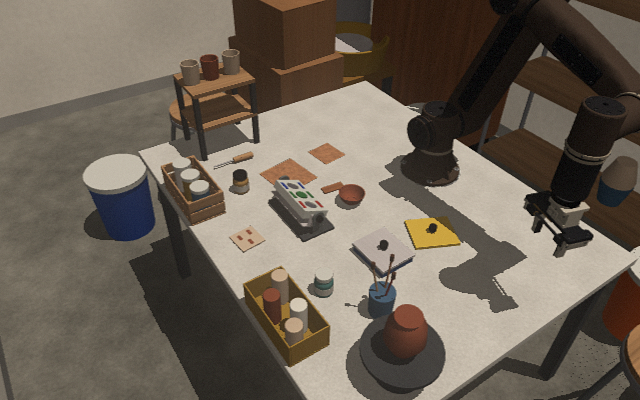

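View pics/b.png

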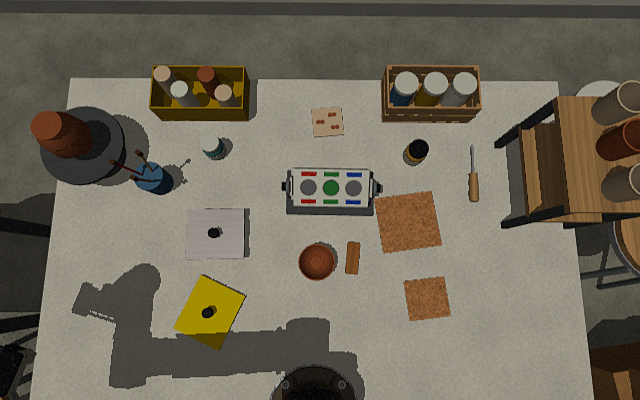

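The scene picture shows the aluminium lid at (383,250) with its black knob at (384,243), and a yellow look-alike at (432,233). The top picture shows the aluminium lid at (215,235) with its knob at (214,232), and the yellow one at (209,312). It also shows the large mat at (408,222), the small mat at (427,299), and the tray at (330,187) with the red well on the left at (308,188) and the blue well at (353,188).
Lid candidates (top): aluminium (215,235) and yellow (209,312). I choose aluminium, and of the mats the one at (408,222).

Run:
```python
from h import *
np.set_printoptions(precision=4,suppress=True)
b=snap('top');a=snap('scene')
save(b,'c.png',(170,140,460,270),2.7)
def rect(p,q,z,uv):
    for d in nets.masks_of(p,q):
        m=d['region'].astype(np.uint8)
        if np.hypot(*(np.array(d['uv'])-uv))<25:
            c=max(cv2.findContours(m,0,1)[0],key=cv2.contourArea)[:,0,:]
            P=np.array([atz(p,u,z)[:2] for u in c])
            print(q,d['uv'],cv2.minAreaRect((P*1000).astype(np.float32)),round(d['confidence'],2)); return
rect(b,'lid',.035,(215,235));rect(b,'mat',.003,(408,222));rect(a,'lid',.035,(383,250));rect(a,'mat',.003,(288,175))
# knob top by dark blob near
for p,c in((b,(214,232)),(a,(384,243))):
    g=p['frame'].mean(2)[c[1]-12:c[1]+12,c[0]-12:c[0]+12]; ys,xs=np.where(g<50); uv=(xs.mean()+c[0]-12,ys.mean()+c[1]-12)
    print('knob',uv,len(xs),atz(p,uv,.051))
```

```text
lid [214.7, 233.8] ((469.7957458496094, 273.5931396484375), (142.2606201171875, 159.10447692871094), 2.1101324558258057) 0.9
mat [407.7, 220.0] ((508.8659973144531, -266.2846984863281), (161.21673583984375, 175.13046264648438), 8.472408294677734) 0.9
lid [381.6, 250.5] ((469.23687744140625, 276.8960876464844), (145.75241088867188, 164.3291473388672), 0.4919171929359436) 0.62
mat [291.6, 171.8] ((504.88623046875, -265.3495788574219), (167.1610870361328, 178.31321716308594), 7.441717624664307) 0.86
knob (np.float64(213.4842105263158), np.float64(232.5157894736842)) 95 [0.4692 0.2736 0.051 ]
knob (np.float64(383.2142857142857), np.float64(244.73214285714283)) 56 [0.4688 0.2743 0.051 ]
```

View pics/c.png

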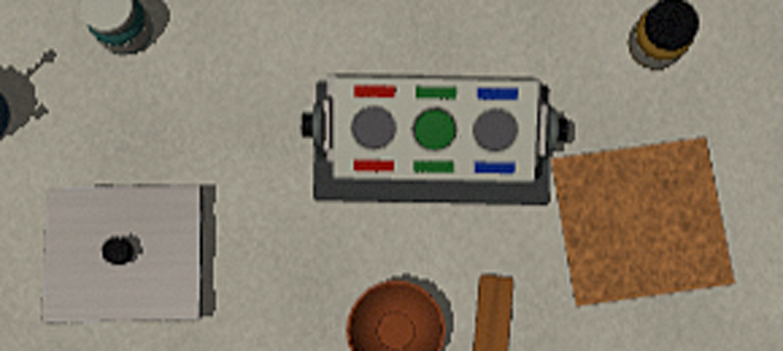

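```bash
python3 -m creep '[[[0,0,0,-0.065,1],[0,0,0,-0.065,1],[0,0,0,-0.065,1],[0.09,0.125,0,0,1],[0.09,0.125,0,0,1],[0.09,0.125,0,0,1],[0.09,0.125,0,0,1],[0.09,0.125,0,0,1]]]'
python3 -m creep '[[[0.09,0.125,0,0,1],[0.09,0.125,0,0,1],[0.09,0.125,0,0,1],[0.09,0.125,0,0,1],[0.09,0.125,0.05,0,1],[0.09,0.125,0.05,0,1],[0.09,0.125,0.05,0,1],[0.09,0.125,0.05,0,1]]]'
```

```text
clock: 1.97
tool_pos: [0.2944, 0.5172, 0.4047]
orientation: [-180.0, -0.0, -0.0]
force: [0.5, 0.1, -0.5]
opening: 0.0873
gripper_force: 0.0
clock: 2.63
tool_pos: [0.4383, 0.317, 0.3646]
orientation: [-180.0, -0.0, -0.0]
force: [0.5, 1.0, -0.4]
opening: 0.0874
gripper_force: 0.0
```

```bash
python3 -m creep '[[[0.077,0.11,0,0,1],[0.077,0.11,0,0,1],[0,0,0.15,0,1],[0,0,0.15,0,1],[0,0,0.15,0,1],[0,0,0.15,0,1],[0,0,0.13,0,1],[0,0,0,0,1]]]'
python3 -m creep '[[[0,0,0,0,0],[0,0,0,0,0],[0,0,0,0,0],[0,0,0,0,0],[0,0,0,0,0],[0,0,0,0,0]]]'
```

```text
clock: 3.3
tool_pos: [0.468, 0.2737, 0.2153]
orientation: [179.8, 0.2, -0.0]
force: [0.2, -0.0, -0.5]
opening: 0.0878
gripper_force: 0.0
clock: 3.8
tool_pos: [0.4685, 0.2744, 0.2195]
orientation: [-179.9, -0.0, -0.0]
force: [0.2, -0.6, 0.4]
opening: 0.0533
gripper_force: 0.0
```

```bash
python3 -m creep '[[[0,0,0,0,0],[0,0,0,0,0],[0,0,0,0,0],[0,0,0,0,0],[0,0,0,0,0],[0,0,0,0,0],[0,0,-0.05,0,0],[0,0,-0.1,0,0]]]'
python3 -m creep '[[[0,0,-0.12,0,0],[0,0,-0.12,0,0],[0,0,-0.12,0,0],[0,0,-0.12,0,0],[0,0,-0.12,0,0],[0,0,-0.12,0,0],[0,0,0,0,0]]]'
```

```text
clock: 4.47
tool_pos: [0.4677, 0.2736, 0.2472]
orientation: [179.8, 0.2, -0.1]
force: [-0.9, -0.3, -1.2]
opening: 0.0273
gripper_force: 30.0
clock: 5.05
tool_pos: [0.4693, 0.2748, 0.3985]
orientation: [-179.7, -0.4, 0.0]
force: [1.6, 0.1, -1.3]
opening: 0.0271
gripper_force: 30.0
```

```bash
python3 -m creep '[[[0.01,0.08,0,0,0],[0.01,0.12,0,0,0],[0.01,0.15,0,0,0],[0.01,0.15,0,0,0],[0.01,0.15,0,0,0],[0.01,0.15,0,0,0],[0.01,0.15,0,0,0],[0.01,0.15,0,0,0]]]'
python3 -m creep '[[[0.01,0.15,0,0,0],[0.01,0.15,0,0,0],[0.01,0.15,0,0,0],[0.01,0.15,0,0,0],[0.01,0.15,0,0,0],[0.01,0.15,0,0,0],[0.01,0.15,0,0,0],[0.01,0.15,0,0,0]]]'
python3 -m creep '[[[0.01,0.15,0,0,0],[0.01,0.15,0,0,0],[0.01,0.1,0,0,0],[0,0,0,-0.035,0],[0,0,0.1,-0.03,0],[0,0,0.1,0,0],[0,0,0,0,0]]]'
```

```text
clock: 5.72
tool_pos: [0.4836, 0.0524, 0.3924]
orientation: [180.0, 0.0, -0.0]
force: [0.8, 0.4, -1.8]
opening: 0.0273
gripper_force: 30.0
clock: 6.38
tool_pos: [0.4993, -0.1875, 0.3923]
orientation: [-180.0, 0.1, -0.0]
force: [0.4, -0.5, -0.9]
opening: 0.0274
gripper_force: 30.0
clock: 6.97
tool_pos: [0.5042, -0.2657, 0.3484]
orientation: [-179.8, 0.4, 5.7]
force: [-1.2, 1.1, -2.3]
opening: 0.0274
gripper_force: 30.0
```

Run:
```python
from h import *
b=snap('top'); save(b,'d.png',(240,120,480,270),2.7)
w=snap('wrist'); save(w,'w.png')
```

```text
(no output)
```

View pics/w.png

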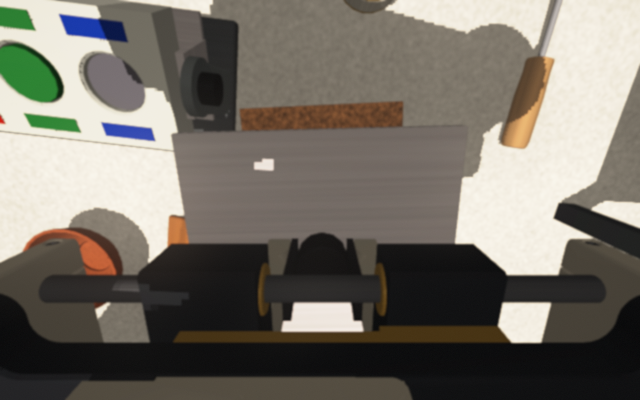

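```bash
python3 -m creep '[[[0,0,0.13,0,0],[0,0,0.13,0,0],[0,0,0.13,0,0],[0,0,0.13,0,0],[0,0,0.1,0,0],[0,0,0.05,0,0],[0,0,0.03,0,0],[0,0,0,0,0]]]'
python3 -m creep '[[[0,0,0.02,0,0],[0,0,0.01,0,0],[0,0,0,0,0]]]'
python3 -m creep '[[[0,0,0.01,0,0],[0,0,0,0,0]]]'
python3 -m creep '[[[0,0,0.01,0,0],[0,0,0,0,0]]]'
```

```text
clock: 7.73
tool_pos: [0.5065, -0.2657, 0.2126]
orientation: [180.0, 0.0, 5.8]
force: [0.1, 0.6, -1.5]
opening: 0.0271
gripper_force: 30.0
clock: 7.98
tool_pos: [0.5064, -0.2657, 0.2073]
orientation: [180.0, -0.1, 5.8]
force: [0.2, 0.3, -1.8]
opening: 0.0274
gripper_force: 30.0
clock: 8.15
tool_pos: [0.5063, -0.2657, 0.205]
orientation: [180.0, -0.0, 5.8]
force: [0.2, -1.0, -0.5]
opening: 0.0273
gripper_force: 30.0
clock: 8.32
tool_pos: [0.5062, -0.2657, 0.2025]
orientation: [-180.0, 0.0, 5.8]
force: [0.7, -0.3, -0.8]
opening: 0.0271
gripper_force: 30.0
```

```bash
python3 -m creep '[[[0,0,0.01,0,0],[0,0,0,0,0]]]'
python3 -m creep '[[[0,0,0.01,0,0],[0,0,0,0,0]]]'
python3 -m creep '[[[0,0,0.01,0,0],[0,0,0,0,0]]]'
```

```text
clock: 8.48
tool_pos: [0.5061, -0.2657, 0.2004]
orientation: [-180.0, 0.0, 5.8]
force: [1.1, -0.1, -1.0]
opening: 0.0276
gripper_force: 30.0
clock: 8.65
tool_pos: [0.5061, -0.2657, 0.1983]
orientation: [-180.0, 0.0, 5.8]
force: [-0.6, -0.4, -1.3]
opening: 0.0276
gripper_force: 30.0
clock: 8.82
tool_pos: [0.5063, -0.2657, 0.1976]
orientation: [180.0, -0.0, 5.9]
force: [-3.6, 2.8, 9.2]
opening: 0.0271
gripper_force: 30.0
```

```bash
python3 -m creep '[[[0,0,0,0,1],[0,0,0,0,1],[0,0,0,0,1],[0,0,0,0,1],[0,0,-0.05,0,1],[0,0,-0.1,0,1],[0,0,-0.15,0,1],[0,0,-0.15,0,1]]]'
python3 -m creep '[[[0,0,-0.15,0.035,1],[0,0,-0.15,0.03,1],[0,0,-0.15,0,1],[-0.04,-0.15,-0.1,0,1],[-0.04,-0.15,0,0,1],[-0.04,-0.15,0,0,1],[-0.04,-0.15,0,0,1],[-0.04,-0.15,0,0,1]]]'
python3 -m creep '[[[0,-0.15,0,0,1],[0,-0.15,0,0,1],[0,-0.15,0,0,1],[0,-0.15,0,0,1],[0,-0.05,0,0,1],[0,0,0,0,1],[0,0,0,0,1]]]'
python3 - <<'E'
from h import *
np.set_printoptions(precision=4,suppress=True)
w=snap('wrist'); save(w,'w2.png'); b=snap('top');a=snap('scene');save(b,'e.png',(300,120,460,270),3)
for n,p in(('w',w),('b',b),('a',a)):
  for q in ['lid','tray','well_red','well_blue','cake_green','cradle','stand','tin','cake_red','cake_blue']:
    print(n,q,[(np.round(d['uv'],1).tolist(),round(d['confidence'],2)) for d in nets.landmark_of(p,q)][:3])
import pickle;pickle.dump((w,a,b),open('v1.pkl','wb'))
print(w['c2w'])
E
```

```text
clock: 9.48
tool_pos: [0.5059, -0.2657, 0.2876]
orientation: [-180.0, 0.1, 5.8]
force: [0.9, -0.5, 0.9]
opening: 0.0751
gripper_force: 0.0
clock: 10.15
tool_pos: [0.4654, -0.1147, 0.3975]
orientation: [-180.0, -0.1, -0.1]
force: [0.2, 0.7, -0.7]
opening: 0.0876
gripper_force: 0.0
clock: 10.73
tool_pos: [0.4662, 0.0146, 0.3971]
orientation: [-180.0, -0.0, 0.1]
force: [0.5, -0.6, -0.2]
opening: 0.0878
gripper_force: 0.0
w lid [([548.1, 142.8], 0.72)]
w tray [([384.9, 50.3], 0.8)]
w well_red []
w well_blue [([455.1, 58.5], 0.97)]
w cake_green [([384.3, 55.5], 0.69)]
w cradle [([384.3, 58.6], 0.92)]
w stand [([372.4, 68.3], 0.64)]
w tin []
w cake_red [([110.2, 153.3], 0.95), ([548.8, 146.3], 0.51), ([125.1, 196.5], 0.16)]
w cake_blue [([127.7, 194.9], 0.6)]
b lid [([404.2, 221.5], 0.71), ([211.8, 311.9], 0.56)]
b tray [([326.4, 187.9], 0.88)]
b well_red []
b well_blue [([352.3, 187.2], 0.77)]
b cake_green []
b cradle [([328.1, 187.3], 0.78), ([329.3, 186.9], 0.21)]
b stand [([327.6, 194.6], 0.7)]
b tin []
b cake_red []
b cake_blue []
a lid [([287.6, 174.5], 0.82), ([431.0, 232.8], 0.61)]
a tray [([295.4, 202.1], 0.9)]
a well_red [([308.8, 204.9], 0.67)]
a well_blue [([290.7, 189.1], 0.97)]
a cake_green [([300.9, 201.0], 0.45)]
a cradle [([296.7, 197.9], 0.96)]
a stand [([300.9, 212.8], 0.7), ([292.2, 167.8], 0.5)]
a tin [([384.1, 256.6], 0.73)]
a cake_red [([376.0, 258.9], 0.68)]
a cake_blue [([388.0, 251.8], 0.66)]
[[ 0.0009 -0.9573 -0.289   0.543 ]
 [-1.     -0.0008 -0.0007  0.0148]
 [ 0.0005  0.289  -0.9573  0.3779]
 [ 0.      0.      0.      1.    ]]
```

View pics/w2.png

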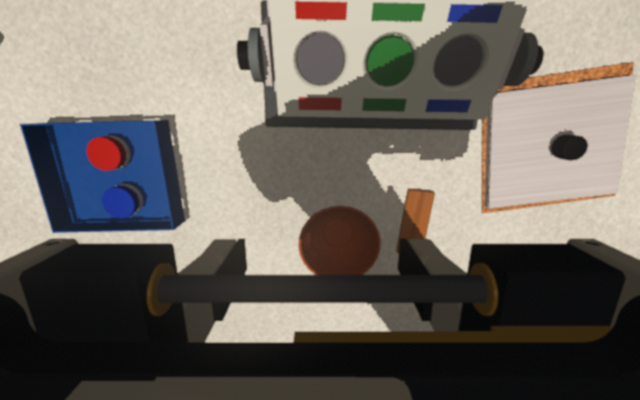

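```bash
cat > tray.py <<'E'
from h import *
import pickle,sys
from scipy.optimize import least_squares
np.set_printoptions(precision=4,suppress=True)
def blobs(p,box,minA):
    hsv=cv2.cvtColor(np.ascontiguousarray(p['frame']),cv2.COLOR_RGB2HSV); out={}
    for c,(lo,hi) in dict(red=(170,8),green=(45,85),blue=(105,130)).items():
        H=hsv[...,0]; m=((H>=lo)|(H<=hi)) if lo>hi else ((H>=lo)&(H<=hi))
        m=m&(hsv[...,1]>110)&(hsv[...,2]>25); M=np.zeros_like(m); x0,y0,x1,y1=box; M[y0:y1,x0:x1]=m[y0:y1,x0:x1]
        n,l,s,ce=cv2.connectedComponentsWithStats(M.astype(np.uint8))
        out[c]=[(s[i,4],*np.round(ce[i],1),s[i,2],s[i,3]) for i in range(1,n) if s[i,4]>=minA]
    return out
E
python3 - <<'E'
from tray import *
w,a,b=pickle.load(open('v1.pkl','rb'))
for p,bx,mA in((w,(255,0,530,125),40),(b,(280,160,380,215),8),(a,(265,170,335,240),8)):
    for c,v in blobs(p,bx,mA).items(): print(c,[tuple(map(float,t)) for t in v])
    print()
E
```

```text
red [(888.0, 320.8, 10.2, 52.0, 19.0), (498.0, 319.7, 103.4, 42.0, 12.0)]
green [(739.0, 397.2, 11.6, 50.0, 16.0), (924.0, 386.7, 52.1, 45.0, 36.0)]
blue [(753.0, 473.1, 12.8, 52.0, 17.0), (403.0, 447.6, 105.5, 43.0, 10.0)]

red []
green []
blue [(58.0, 354.0, 174.4, 15.0, 4.0), (34.0, 353.7, 201.4, 15.0, 4.0)]

red [(19.0, 302.0, 204.0, 7.0, 7.0), (13.0, 318.2, 203.4, 7.0, 6.0)]
green []
blue []
```

```bash
python3 -m creep '[[[0.11,-0.06,0,0,1],[0.11,-0.06,0,0,1],[0.11,-0.06,0,0,1],[0.11,-0.06,0,0,1],[0.11,-0.06,0,0,1],[0.1,-0.05,0,0,1],[0,0,0,0,1],[0,0,0,0,1]]]'
python3 - <<'E'
from tray import *
w=snap('wrist');pickle.dump(w,open('v2.pkl','wb'));save(w,'w3.png')
E
python3 -m creep '[[[0,0.15,0,0,1],[0,0.15,0,0,1],[0,0.15,0,0,1],[0,0.15,0,0,1],[0,0.15,0,0,1],[0,0.15,0,0,1],[0,0,0,0,1],[0,0,0,0,1]]]'
python3 - <<'E'
from tray import *
w=snap('wrist');pickle.dump(w,open('v3.pkl','wb'))
cv2.imwrite('pics/f.png',np.vstack([cv2.resize(pickle.load(open('v2.pkl','rb'))['frame'],(480,300)),cv2.resize(w['frame'],(480,300))])[:,:,::-1])
for f in('v2','v3'):
  p=pickle.load(open(f+'.pkl','rb'))
  for c,v in blobs(p,(0,0,640,240),40).items(): print(c,[tuple(map(float,t)) for t in v])
E
```

```text
clock: 13.05
tool_pos: [0.597, 0.0847, 0.3956]
orientation: [180.0, 0.1, -0.0]
force: [-0.8, -0.0, 0.3]
opening: 0.0878
gripper_force: 0.0
clock: 13.77
tool_pos: [0.5952, -0.0975, 0.3971]
orientation: [-180.0, -0.0, -0.2]
force: [0.5, 0.5, 0.1]
opening: 0.0875
gripper_force: 0.0
red [(482.0, 398.2, 175.0, 46.0, 11.0), (292.0, 386.9, 233.5, 38.0, 10.0)]
green [(221.0, 134.8, 55.5, 24.0, 29.0), (42.0, 124.2, 95.1, 16.0, 7.0), (911.0, 452.6, 206.9, 41.0, 31.0), (202.0, 442.2, 233.8, 37.0, 7.0)]
blue [(387.0, 531.1, 176.9, 46.0, 10.0), (775.0, 174.6, 234.9, 121.0, 9.0), (217.0, 499.3, 234.5, 38.0, 6.0)]
red [(446.0, 197.0, 173.7, 46.0, 11.0), (263.0, 214.4, 232.0, 39.0, 8.0)]
green [(205.0, 268.1, 174.5, 36.0, 8.0), (250.0, 268.0, 196.7, 33.0, 16.0)]
blue [(367.0, 329.0, 175.0, 42.0, 9.0), (797.0, 35.6, 233.2, 84.0, 14.0), (195.0, 328.0, 233.3, 36.0, 6.0)]
```

View pics/f.png

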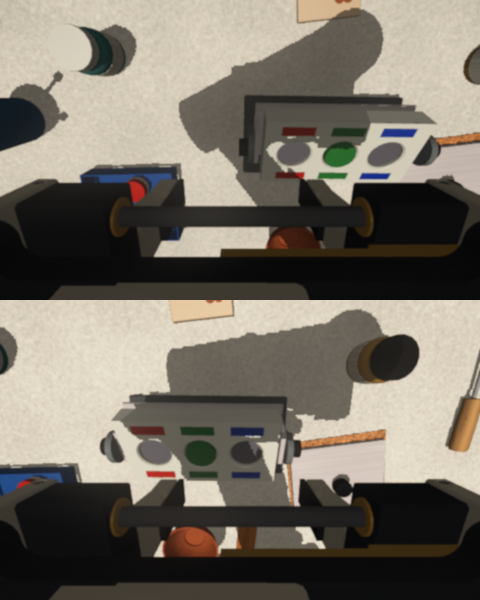

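```bash
cat >> tray.py <<'E'
def fit(obs,pr=True):
    # obs: (pic, sx(+1 upper), color sign y, uv)
    def pts(q):
        Rm=R.from_euler('ZY',[q[3],-q[4]]).as_matrix(); return lambda x,y,z=0: np.array(q[:3])+Rm@np.array([x,y,z])
    def f(q):
        P=pts(q); return np.concatenate([(proj(p,P(s*q[5],c*.06))-uv) for p,s,c,uv in obs])
    r=least_squares(f,[.62,0,.1,0,.4,.037],loss='soft_l1'); return r.x,f(r.x).reshape(-1,2)
E
python3 - <<'E'
from tray import *
w1,a,b=pickle.load(open('v1.pkl','rb')); v2=pickle.load(open('v2.pkl','rb')); v3=pickle.load(open('v3.pkl','rb'))
b['frame']=cv2.imread('pics/b.png')[:,:,::-1].copy()
obs=[]
for p,bx,mA in((w1,(255,0,530,125),60),(v2,(330,150,600,252),60),(v3,(150,150,390,252),60),(b,(285,160,375,215),15)):
    B=blobs(p,bx,mA)
    for c,s in(('red',1),('blue',-1)):
        L=sorted(B[c],key=lambda t:t[2]); print(c,[tuple(map(float,t)) for t in L])
        if len(L)==2:
            obs+=[(p,1,s,L[0][1:3]),(p,-1,s,L[1][1:3])]
q,res=fit(obs); print(q,'yaw,tilt',np.degrees(q[3:5])); print(res)
for s in (1,-1):
    Rm=R.from_euler('ZY',[q[3],-q[4]]).as_matrix(); print('face well',s,q[:3]+Rm@[0,s*.06,0])
np.save('q.npy',q)
E
```

```text
red [(888.0, 320.8, 10.2, 52.0, 19.0), (498.0, 319.7, 103.4, 42.0, 12.0)]
blue [(753.0, 473.1, 12.8, 52.0, 17.0), (403.0, 447.6, 105.5, 43.0, 10.0)]
red [(482.0, 398.2, 175.0, 46.0, 11.0), (292.0, 386.9, 233.5, 38.0, 10.0)]
blue [(387.0, 531.1, 176.9, 46.0, 10.0), (217.0, 499.3, 234.5, 38.0, 6.0)]
red [(446.0, 197.0, 173.7, 46.0, 11.0), (263.0, 214.4, 232.0, 39.0, 8.0)]
blue [(367.0, 329.0, 175.0, 42.0, 9.0), (195.0, 328.0, 233.3, 36.0, 6.0)]
red [(61.0, 308.1, 173.5, 16.0, 4.0), (56.0, 307.6, 200.7, 15.0, 5.0)]
blue [(58.0, 354.0, 174.4, 15.0, 4.0), (48.0, 352.4, 201.8, 15.0, 4.0)]
[ 0.5837 -0.0437  0.0947 -0.0139  0.3873  0.0369] yaw,tilt [-0.7956 22.1916]
[[-0.2262  0.1635]
 [-0.0022  0.0055]
 [ 0.7159  0.1793]
 [ 0.1826 -0.0943]
 [ 0.0048 -0.1472]
 [-0.7289 -0.2561]
 [-0.1891 -0.344 ]
 [ 0.2495  0.0899]
 [-0.3314 -0.0943]
 [-0.2003  0.0707]
 [ 0.2828 -0.0743]
 [-0.4508 -0.1722]
 [ 0.4108  0.5271]
 [ 0.5735  0.7513]
 [-0.0278  0.4445]
 [ 0.5341  0.436 ]]
face well 1 [0.5846 0.0163 0.0947]
face well -1 [ 0.5829 -0.1037  0.0947]
```

```bash
python3 -m creep '[[[-0.055,-0.14,0,0,1],[-0.055,-0.14,0,0,1],[-0.055,-0.14,0,0,1],[-0.055,-0.14,0,0,1],[-0.055,-0.14,0,0,1],[-0.055,-0.14,0,0,1],[-0.055,-0.14,0,0,1],[-0.055,-0.14,0,0,1]]]'
python3 -m creep '[[[-0.055,-0.14,0,0,1],[-0.055,-0.14,0,0,1],[-0.055,-0.14,0,0,1],[-0.055,-0.14,0,0,1],[-0.055,-0.145,0,0,1],[0,0,0.1,0,1],[0,0,0,0,1],[0,0,0,0,1]]]'
python3 - <<'E'
from tray import *
w=snap('wrist');pickle.dump(w,open('v4.pkl','wb'));save(w,'w4.png',(160,60,480,260),2.4)
for q in('cake_red','cake_blue','tin'):
    for d in nets.landmark_of(w,q)[:2]: print(q,np.round(d['uv'],1),round(d['confidence'],2),atz(w,d['uv'],.002 if q!='tin' else 0))
    for d in nets.masks_of(w,q)[:2]:
        if q=='tin':continue
        m=d['region']; ys,xs=np.where(m); print(' mask',q,m.sum(),xs.min(),xs.max(),ys.min(),ys.max(),atz(w,d['uv'],.012))
hsv=cv2.cvtColor(np.ascontiguousarray(w['frame']),cv2.COLOR_RGB2HSV)
m=((hsv[...,0]>170)|(hsv[...,0]<8))&(hsv[...,1]>150)
m[250:]=0;n,l,s,c=cv2.connectedComponentsWithStats(m.astype(np.uint8));i=1+np.argmax(s[1:,4]);print('red blob',s[i],c[i],atz(w,c[i],.022))
print(np.round(w['c2w'][:3,3],3))
E
```

```text
clock: 14.48
tool_pos: [0.5069, 0.1303, 0.3971]
orientation: [-180.0, -0.0, 0.1]
force: [0.4, 1.2, -0.1]
opening: 0.0879
gripper_force: 0.0
clock: 15.15
tool_pos: [0.4524, 0.2696, 0.3762]
orientation: [179.9, 0.1, 0.1]
force: [0.3, -1.3, 0.8]
opening: 0.0876
gripper_force: 0.0
cake_red [318.  144.7] 0.94 [0.4919 0.2736 0.002 ]
 mask cake_red 1028 302 337 124 160 [0.4952 0.2771 0.012 ]
cake_blue [323.7 190.1] 0.85 [0.4375 0.2668 0.002 ]
 mask cake_blue 948 308 340 176 211 [0.439  0.2681 0.012 ]
tin [315.2 167.1] 0.87 [0.4653 0.277  0.    ]
red blob [304 126  34  35 922] [320.3221 143.3807] [0.4954 0.2708 0.022 ]
[0.529 0.27  0.357]
```

View pics/w4.png

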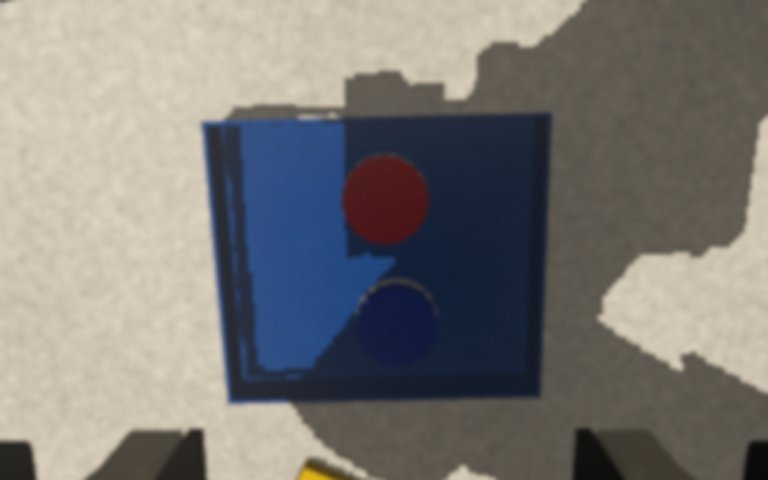

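```bash
python3 -m creep '[[[0.107,-0.004,0,0,1],[0.108,-0.003,0.13,0,1],[0,0,0.15,0,1],[0,0,0.15,0,1],[0,0,0.15,0,1],[0,0,0.15,0,1],[0,0,0.13,0,1],[0,0,0,0,1]]]'
python3 -m creep '[[[0,0,0.03,0,1],[0,0,0.02,0,1],[0,0,0,0,1]]]'
python3 - <<'E'
from tray import *
w=pickle.load(open('v4.pkl','rb'));print(atz(w,(325.4,195.8),.022),atz(w,(320.4,142.5),.022))
E
```

```text
clock: 16.17
tool_pos: [0.4952, 0.2689, 0.1999]
orientation: [179.7, 0.3, -0.1]
force: [-1.0, -0.9, 0.4]
opening: 0.0875
gripper_force: 0.0
clock: 16.42
tool_pos: [0.4969, 0.271, 0.1955]
orientation: [-179.9, -0.1, -0.0]
force: [0.7, 0.2, 0.2]
opening: 0.0878
gripper_force: 0.0
[0.4359 0.265  0.022 ] [0.4964 0.2707 0.022 ]
```

```bash
python3 -m creep '[[[0,0,0.015,0,0],[0,0,0,0,0],[0,0,0,0,0],[0,0,0,0,0],[0,0,0,0,0],[0,0,0,0,0],[0,0,0,0,0],[0,0,0,0,0]]]'
python3 -m creep '[[[0,0,0,0,0],[0,0,0,0,0],[0,0,0,0,0],[0,0,0,0,0]]]'
```

```text
clock: 17.08
tool_pos: [0.4965, 0.2707, 0.1917]
orientation: [-180.0, -0.0, -0.0]
force: [-0.6, 0.5, 0.6]
opening: 0.0401
gripper_force: 0.5
clock: 17.42
tool_pos: [0.4965, 0.2707, 0.1917]
orientation: [-180.0, -0.0, -0.0]
force: [-0.1, 0.2, 1.4]
opening: 0.0388
gripper_force: 30.0
```

```bash
python3 -m creep '[[[0,0,-0.06,0,0],[0,0,-0.12,0,0],[0,0,-0.15,0,0],[0,0,-0.15,0,0],[0,0,-0.15,0,0],[0,0,-0.15,0,0],[0,0,0,0,0]]]'
python3 -m creep '[[[0.044,0.127,0,0,0],[0.044,0.127,0,0,0],[0.044,0.127,0,0,0],[0.044,0.127,0,0,0],[0.044,0.127,0,0,0],[0.044,0.127,0,0,0],[0.044,0.127,0,0,0],[0.044,0.127,0,0,0]]]'
python3 -m creep '[[[0.044,0.127,0,0,0],[0.044,0.127,0,0,0],[0,0,0,0.009,0],[0,0,0.06,0,0],[0,0,0.06,0,0],[0,0,0,0,0],[0,0,0,0,0],[0,0,0,0,0]]]'
python3 - <<'E'
from tray import *
print(telemetry.get_obs()['tool_pos'])
w=snap('wrist');save(w,'w5.png')
a=snap('scene');save(a,'s5.png',(250,150,350,240),4)
E
```

```text
clock: 18.0
tool_pos: [0.4978, 0.2716, 0.3541]
orientation: [-179.7, -0.4, 0.0]
force: [0.7, 0.9, 0.2]
opening: 0.0391
gripper_force: 30.0
clock: 18.67
tool_pos: [0.5669, 0.0662, 0.3473]
orientation: [-180.0, 0.0, -0.0]
force: [0.8, 0.7, -1.1]
opening: 0.0389
gripper_force: 30.0
clock: 19.33
tool_pos: [0.5845, 0.0169, 0.324]
orientation: [180.0, -0.0, -0.8]
force: [-0.7, 0.1, -0.3]
opening: 0.0385
gripper_force: 30.0
[0.5845 0.0169 0.324 ]
```

View pics/w5.png

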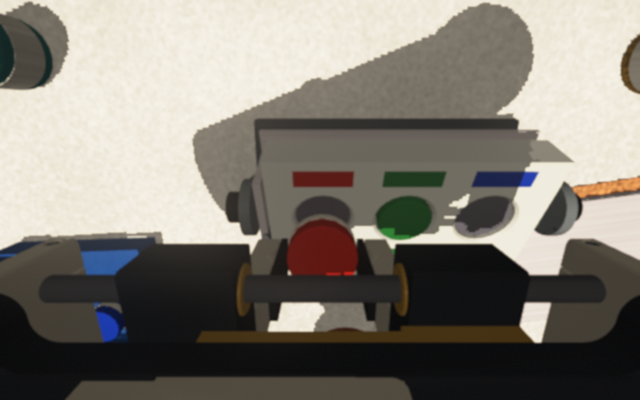

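```bash
python3 -m creep '[[[0,0.003,0.06,0,0],[0,0,0.05,0,0],[0,0,0.02,0,0],[0,0,0,0,0],[0,0,0,0,0]]]'
for i in 1 2 3 4; do python3 -m creep '[[[0,0,0.01,0,0],[0,0,0,0,0],[0,0,0,0,0]]]' | egrep 'tool_pos|force'; done
```

```text
clock: 19.85
tool_pos: [0.5844, 0.0161, 0.2976]
orientation: [180.0, 0.0, -0.8]
force: [0.0, 0.3, -0.2]
opening: 0.0388
gripper_force: 30.0
tool_pos: [0.5844, 0.0161, 0.2959]
force: [-0.2, 0.6, 0.1]
gripper_force: 30.0
tool_pos: [0.5843, 0.016, 0.2936]
force: [-0.5, -0.5, -1.2]
gripper_force: 30.0
tool_pos: [0.5843, 0.0161, 0.2915]
force: [-0.2, 0.3, -0.0]
gripper_force: 30.0
tool_pos: [0.5843, 0.0161, 0.2895]
force: [-0.2, 0.1, -1.7]
gripper_force: 30.0
```

```bash
for i in 1 2 3 4; do python3 -m creep '[[[0,0,0.01,0,0],[0,0,0,0,0],[0,0,0,0,0]]]' | egrep 'tool_pos|^force'; done
```

```text
tool_pos: [0.5843, 0.0161, 0.2875]
force: [-0.1, 0.4, 0.6]
tool_pos: [0.5843, 0.016, 0.2855]
force: [-0.9, -1.3, -0.6]
tool_pos: [0.5844, 0.0161, 0.2838]
force: [-1.0, 0.4, 2.0]
tool_pos: [0.5846, 0.0161, 0.2819]
force: [-0.6, 0.5, 3.4]
```

```bash
for i in 1 2 3; do python3 -m creep '[[[-0.006,0,0.01,0,0],[0,0,0,0,0],[0,0,0,0,0]]]' | egrep 'tool_pos|^force'; done
```

```text
tool_pos: [0.5832, 0.0162, 0.2798]
force: [-0.1, 0.7, 3.6]
tool_pos: [0.582, 0.0162, 0.2779]
force: [-0.1, 0.2, 6.2]
tool_pos: [0.5809, 0.0162, 0.2759]
force: [0.4, 0.4, 7.0]
```

```bash
for i in 1 2 3; do python3 -m creep '[[[-0.004,0,0.01,0,0],[0,0,0,0,0],[0,0,0,0,0]]]' | egrep 'tool_pos|^force'; done
```

```text
tool_pos: [0.5802, 0.0162, 0.274]
force: [0.0, 1.2, 5.4]
tool_pos: [0.5798, 0.0163, 0.2725]
force: [-0.5, -0.2, 6.9]
tool_pos: [0.5794, 0.0164, 0.2709]
force: [0.9, 0.1, 8.0]
```

```bash
python3 -m creep '[[[0.01,0,-0.003,0,0],[0.007,0,-0.003,0,0],[0,0,0,0,0],[0,0,0,0,0]]]' | egrep 'tool_pos|^force'
python3 - <<'E'
from tray import *
print(telemetry.get_obs()['clock'],telemetry.get_obs()['tool_pos'])
a=snap('scene');w=snap('wrist')
A=cv2.resize(a['frame'][170:240,260:345],None,fx=6,fy=6,interpolation=cv2.INTER_CUBIC)
W=cv2.resize(w['frame'][120:320,210:500],None,fx=1.76,fy=1.76)
W=cv2.copyMakeBorder(W[:, :510],0,0,0,510-W[:, :510].shape[1],0)
cv2.imwrite('pics/g.png',np.hstack([A[:420,:290],cv2.resize(W,(510,420))])[:,:,::-1]); print(W.shape)
E
```

```text
tool_pos: [0.5813, 0.0162, 0.271]
force: [-2.6, 3.1, 7.4]
23.6833 [0.5813 0.0162 0.271 ]
(352, 510, 3)
```

View pics/g.png

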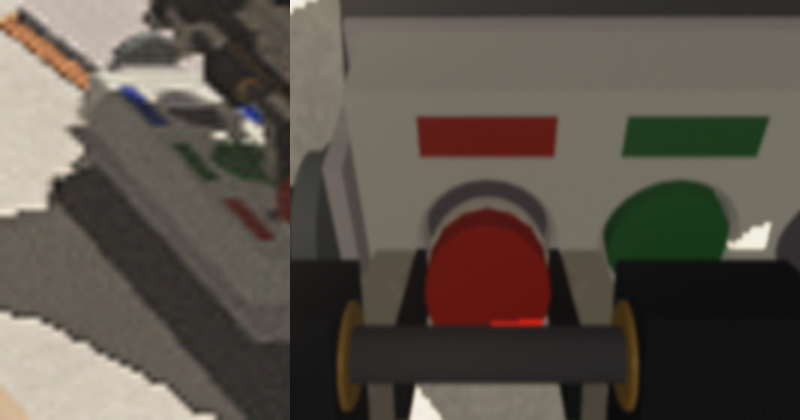

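```bash
cat > tilt.py <<'E'
from tray import *
def run(hue):
    w=snap('wrist'); T=toolT()
    hsv=cv2.cvtColor(np.ascontiguousarray(w['frame']),cv2.COLOR_RGB2HSV); H=hsv[...,0]
    m=(((H>170)|(H<8)) if hue=='red' else ((H>105)&(H<130)))&(hsv[...,1]>110)&(hsv[...,2]>25)
    m[:200]=0;m[:,:260]=0;m[:,390:]=0
    n,l,s,c=cv2.connectedComponentsWithStats(m.astype(np.uint8));i=1+np.argmax(s[1:,4]);print(s[i])
    m=l==i; cols=np.arange(s[i][0]+2,s[i][0]+s[i][2]-2); top=np.array([[u,np.where(m[:,u])[0].min()-.5] for u in cols])
    best=[]
    for ph in range(-10,41,2):
        def circ(o):
            Rm=R.from_euler('ZY',[-.0139,-np.radians(ph)]).as_matrix(); th=np.radians(np.arange(0,360,2))
            C=T[:3,3]-[0,0,.174]+np.array([o[0],o[1],o[2]]); return np.array([proj(w,C+Rm@[.02*np.cos(t),.02*np.sin(t),.004]) for t in th])
        def f(o):
            P=circ(o); k=cv2.convexHull(P.astype(np.float32)); 
            return np.append([cv2.pointPolygonTest(k,tuple(map(float,x)),True) for x in top],np.array(o)*[2000,300,2000])
        r=least_squares(f,[0,0,0]); best.append((r.cost,ph,np.round(r.x*1000,1),np.abs(f(r.x)[:-3]).mean()))
    for b in sorted(best,key=lambda b:b[0])[:6]: print(b)
E
python3 -c "
from tilt import *
run('red')"
```

```text
[ 285  219   74   58 3459]
(np.float64(9.686186846215806), -10, array([ 0.2,  0.1, -0.4]), np.float64(0.4124937171848465))
(np.float64(11.08807442942293), -8, array([ 0.4,  0.1, -0.4]), np.float64(0.4298241734395924))
(np.float64(13.042185724645856), -6, array([ 0.6,  0.1, -0.7]), np.float64(0.4476833000052829))
(np.float64(15.942818079445146), -4, array([ 1. ,  0.1, -0.5]), np.float64(0.4857914495802532))
(np.float64(19.106520642781796), -2, array([ 1.1,  0.1, -0.9]), np.float64(0.5065239328868195))
(np.float64(23.414720070305478), 0, array([ 1.4,  0.1, -1.1]), np.float64(0.5452807158013135))
```

```bash
sed -i "s/return np.array(\[proj(w,C+Rm@\[.02\*np.cos(t),.02\*np.sin(t),.004\]) for t in th\])/return np.array([proj(w,C+Rm@[.02*np.cos(t),.02*np.sin(t),zz]) for t in th for zz in (.004,-.016+bd)])/; s/    for ph in range(-10,41,2):/    for ph,bd in [(p,q) for p in range(-6,41,3) for q in (.004,.006,.008)]:/; s/(r.cost,ph,/(r.cost,ph,bd,/; s/\[:6\]/[:9]/" tilt.py; python3 -c "
from tilt import *
run('red')"
```

```text
[ 285  219   74   58 3464]
(np.float64(11.573476506167633), -6, 0.008, array([-1.7,  0.1,  0.7]), np.float64(0.30472939671613064))
(np.float64(12.53525929018589), -3, 0.008, array([-1.8,  0.1,  0.8]), np.float64(0.2979370432173639))
(np.float64(13.4766347493555), 0, 0.008, array([-2. ,  0.2,  0.6]), np.float64(0.30664835053441114))
(np.float64(14.67776372542443), 3, 0.008, array([-2.1,  0.1,  0.6]), np.float64(0.3307112414571666))
(np.float64(16.143514808311803), 6, 0.008, array([-2.1,  0.1,  0.6]), np.float64(0.35922164893844577))
(np.float64(16.518289920799383), -6, 0.006, array([-2.1,  0.2,  0.8]), np.float64(0.35126987110383023))
(np.float64(18.351091735424717), -3, 0.006, array([-2.3,  0.2,  1. ]), np.float64(0.32434561478675294))
(np.float64(18.58948781232861), 9, 0.008, array([-2. ,  0.1,  0.7]), np.float64(0.41572848792904493))
(np.float64(20.13112306071776), 0, 0.006, array([-2.5,  0.2,  1. ]), np.float64(0.31197957549473515))
```

```bash
python3 -m creep '[[[0,0,-0.03,0,0],[0.006,0,-0.03,0,0],[0.007,0,0,0,0],[0.006,0,0,0,0],[0,0,0,0,0],[0,0,0,0,0]]]' | egrep 'tool_pos|^force'; python3 -c "
from tilt import *
run('red')"
```

```text
tool_pos: [0.5855, 0.016, 0.2825]
force: [-0.8, 1.1, 0.0]
[ 286  219   73   57 3458]
(np.float64(10.39832808533966), -6, 0.008, array([-1.6,  0.1,  0.6]), np.float64(0.3058314116183302))
(np.float64(11.206047506379482), -3, 0.008, array([-1.7,  0.1,  0.6]), np.float64(0.2932474886494828))
(np.float64(12.115302119999452), 0, 0.008, array([-1.9,  0.1,  0.6]), np.float64(0.3009810695335498))
(np.float64(13.285256035375074), 3, 0.008, array([-2. ,  0.1,  0.5]), np.float64(0.3242723931468801))
(np.float64(14.835009724041871), -6, 0.006, array([-1.9,  0.1,  0.9]), np.float64(0.3374545150046746))
(np.float64(14.968905625530503), 6, 0.008, array([-2. ,  0.1,  0.6]), np.float64(0.36041305038367605))
(np.float64(16.53479752150916), -3, 0.006, array([-2.2,  0. ,  0.8]), np.float64(0.32107346653560825))
(np.float64(17.27113464623249), 9, 0.008, array([-2. ,  0.1,  0.4]), np.float64(0.41503077892945084))
(np.float64(18.19979966510555), 0, 0.006, array([-2.4,  0. ,  0.9]), np.float64(0.3026110823779733))
```

```bash
python3 -m creep '[[[0.005,0,0,0,0],[0,0,0,0,0],[0,0,0,0,0]]]' | egrep 'tool_pos|^force';python3 -m creep '[[[0,0,0,0,0.6],[0,0,0,0,0.6],[0,0,0,0,0.6],[0,0,0,0,0.6],[0,0,0,0,0.6]]]';  python3 -m creep '[[[0,0,-0.1,0,0.6],[0,0,-0.13,0,0.5],[0,0,-0.13,0,0.3],[0,0,-0.13,0,0],[0,0,0,0,0],[0,0,0,0,0]]]'
python3 - <<'E'
from tray import *
w=snap('wrist');pickle.dump(w,open('v6.pkl','wb'))
hsv=cv2.cvtColor(np.ascontiguousarray(w['frame']),cv2.COLOR_RGB2HSV)
m=((hsv[...,0]>170)|(hsv[...,0]<8))&(hsv[...,1]>110)&(hsv[...,2]>25)
n,l,s,c=cv2.connectedComponentsWithStats(m.astype(np.uint8))
for i in range(1,n):
    if s[i,4]>80: print(s[i],c[i],atz(w,c[i],.1))
q=np.load('q.npy');Rm=R.from_euler('ZY',[q[3],-q[4]]).as_matrix()
for h in(.002,.01,.014):
    P=np.array([proj(w,q[:3]+Rm@[.02*np.cos(t),.06+.02*np.sin(t),h]) for t in np.arange(0,6.28,.1)]); print(h,P.min(0),P.max(0))
im=w['frame'].copy()
save(w,'h.png',(200,80,520,300),2.4)
E
```

```text
tool_pos: [0.5861, 0.016, 0.2824]
force: [-2.6, 0.6, -0.4]
clock: 25.1
tool_pos: [0.5868, 0.0161, 0.283]
orientation: [-180.0, -0.0, -0.8]
force: [-0.2, -0.6, 0.2]
opening: 0.0523
gripper_force: 0.0
clock: 25.6
tool_pos: [0.5869, 0.0161, 0.3828]
orientation: [-179.9, -0.2, -0.8]
force: [0.3, -0.7, -1.5]
opening: 0.0246
gripper_force: 0.0
[299 163  47  12 555] [322.1243 168.4306] [0.6168 0.0159 0.1   ]
[ 301  187   43   48 1712] [322.2494 211.2699] [0.5771 0.0164 0.1   ]
0.002 [300.5773 185.5259] [343.8759 219.295 ]
0.01 [300.0839 190.9229] [344.3757 224.9564]
0.014 [299.8286 193.7195] [344.6344 227.8809]
```

Run:
```python
from tray import *
w=pickle.load(open('v6.pkl','rb'))
f=w['frame']
hsv=cv2.cvtColor(np.ascontiguousarray(f),cv2.COLOR_RGB2HSV)
m=((hsv[...,0]>170)|(hsv[...,0]<8))&(hsv[...,1]>110)&(hsv[...,2]>25)
for r in range(180,240,3):
    x=np.where(m[r,290:360])[0]+290; print(r,(x.min(),x.max()) if len(x) else None, f[r,322].tolist(), f[r,308].tolist())
q=np.load('q.npy');Rm=R.from_euler('ZY',[q[3],-q[4]]).as_matrix()
for ph in(0,8,15,22.2):
  for h in(-.005,-.009,-.012):
    Rc=R.from_euler('ZY',[q[3],-np.radians(ph)]).as_matrix()
    B=q[:3]+Rm@[0,.06,h]
    for z in(.02,.008): 
        P=np.array([proj(w,B+Rc@[.02*np.cos(t),.02*np.sin(t),z]) for t in np.arange(0,6.28,.1)]); print(ph,h,z,np.round([P[:,1].min(),P[:,1].max()],1),end=' ')
    print()
P=[proj(w,q[:3]+Rm@[s*q[5],.06,0]) for s in(1,-1)]; print('bars',P)
```

```text
180 None [97, 93, 82] [99, 95, 85]
183 None [100, 94, 82] [98, 94, 83]
186 None [93, 73, 63] [87, 83, 73]
189 (np.int64(313), np.int64(332)) [75, 26, 21] [96, 86, 76]
192 (np.int64(307), np.int64(337)) [76, 25, 21] [77, 39, 34]
195 (np.int64(305), np.int64(340)) [81, 27, 22] [73, 28, 22]
198 (np.int64(303), np.int64(342)) [79, 25, 21] [77, 28, 23]
201 (np.int64(302), np.int64(342)) [80, 26, 21] [80, 28, 24]
204 (np.int64(302), np.int64(343)) [79, 27, 21] [80, 27, 22]
207 (np.int64(301), np.int64(343)) [80, 27, 23] [80, 27, 23]
210 (np.int64(301), np.int64(343)) [79, 26, 20] [81, 30, 25]
213 (np.int64(302), np.int64(343)) [80, 26, 23] [81, 29, 24]
216 (np.int64(303), np.int64(342)) [80, 27, 22] [80, 27, 22]
219 (np.int64(305), np.int64(340)) [79, 26, 22] [81, 28, 23]
222 (np.int64(308), np.int64(337)) [80, 27, 22] [83, 42, 36]
225 (np.int64(313), np.int64(333)) [80, 27, 22] [96, 86, 76]
228 (np.int64(303), np.int64(341)) [79, 28, 23] [81, 30, 25]
231 (np.int64(303), np.int64(341)) [80, 26, 21] [81, 29, 24]
234 (np.int64(304), np.int64(340)) [84, 45, 39] [84, 46, 40]
237 None [100, 96, 84] [100, 96, 86]
0 -0.005 0.02 [182.4 226. ] 0 -0.005 0.008 [179.5 221.4] 
0 -0.009 0.02 [179.8 223. ] 0 -0.009 0.008 [177.  218.5] 
0 -0.012 0.02 [177.9 220.8] 0 -0.012 0.008 [175.2 216.4] 
8 -0.005 0.02 [186.5 227.5] 8 -0.005 0.008 [181.6 221.3] 
8 -0.009 0.02 [183.8 224.5] 8 -0.009 0.008 [179.  218.4] 
8 -0.012 0.02 [181.8 222.3] 8 -0.012 0.008 [177.2 216.4] 
15 -0.005 0.02 [190.3 228.3] 15 -0.005 0.008 [183.7 220.8] 
15 -0.009 0.02 [187.6 225.3] 15 -0.009 0.008 [181.1 218. ] 
15 -0.012 0.02 [185.6 223.1] 15 -0.012 0.008 [179.2 216. ] 
22.2 -0.005 0.02 [194.4 228.6] 22.2 -0.005 0.008 [186.2 220. ] 
22.2 -0.009 0.02 [191.6 225.7] 22.2 -0.009 0.008 [183.6 217.2] 
22.2 -0.012 0.02 [189.6 223.5] 22.2 -0.012 0.008 [181.6 215.2] 
bars [array([322.2073, 167.9837]), array([322.2518, 230.5158])]
```

```bash
python3 -m creep '[[[-0.045,0,0.1,0,0],[-0.044,0,0.12,0,0],[0,0,0.12,0,0],[0,0,0.1,0,0],[0,0,0.03,0,0],[0,0,0,0,0],[0,0,0,0,0]]]'; for i in 1 2 3 4 5; do python3 -m creep '[[[0.0038,0,0.0093,0,0],[0,0,0,0,0],[0,0,0,0,0]]]' | egrep 'tool_pos|^force'; done
```

```text
clock: 26.23
tool_pos: [0.569, 0.0163, 0.2868]
orientation: [180.0, 0.0, -0.8]
force: [0.1, 0.5, 1.0]
opening: 0.0006
gripper_force: 0.0
tool_pos: [0.5698, 0.0164, 0.2859]
force: [0.4, -0.3, 0.7]
tool_pos: [0.5703, 0.0163, 0.2833]
force: [0.4, 0.4, 0.0]
tool_pos: [0.5711, 0.0163, 0.2814]
force: [-0.1, -0.0, 1.6]
tool_pos: [0.5719, 0.0163, 0.2795]
force: [0.0, -0.2, 3.9]
tool_pos: [0.5727, 0.0162, 0.2777]
force: [-0.7, 0.4, 4.6]
```

```bash
for i in 1 2 3 4 5 6; do python3 -m creep '[[[0.0038,0,0.0093,0,0],[0,0,0,0,0],[0,0,0,0,0]]]' | egrep 'tool_pos|^force'; done
```

```text
tool_pos: [0.5734, 0.0162, 0.2759]
force: [-1.6, 0.1, 5.4]
tool_pos: [0.5742, 0.0162, 0.274]
force: [-0.9, 0.4, 4.7]
tool_pos: [0.5749, 0.0162, 0.2722]
force: [-1.9, 0.4, 5.7]
tool_pos: [0.5757, 0.0162, 0.2703]
force: [-1.0, -0.7, 6.1]
tool_pos: [0.5765, 0.0162, 0.2685]
force: [-1.8, -0.9, 5.5]
tool_pos: [0.5773, 0.0162, 0.2667]
force: [-1.0, 0.2, 6.9]
```

```bash
for i in 1 2 3 4; do python3 -m creep '[[[0.0038,0,0.0093,0,0],[0,0,0,0,0],[0,0,0,0,0]]]' | egrep 'tool_pos|^force'; done
```

```text
tool_pos: [0.578, 0.0162, 0.265]
force: [-1.9, -0.6, 7.7]
tool_pos: [0.5787, 0.0162, 0.2632]
force: [-1.6, 0.3, 8.9]
tool_pos: [0.5795, 0.0162, 0.2615]
force: [-3.2, 0.1, 10.2]
tool_pos: [0.5802, 0.0161, 0.2598]
force: [-3.6, 0.7, 11.5]
```

```bash
python3 -m creep '[[[-0.03,0,-0.08,0,0],[-0.02,0,-0.1,0,0],[0,0,-0.13,0,0.3],[0,0,-0.13,0,1],[0.05,0,-0.13,0,1],[0.05,0,0,0,1],[0,0,0,0,1],[0,0,0,0,1]]]'
python3 - <<'E'
from tray import *
w=snap('wrist');pickle.dump(w,open('v7.pkl','wb'))
q=np.load('q.npy');Rm=R.from_euler('ZY',[q[3],-q[4]]).as_matrix()
for k,v in blobs(w,(200,80,520,320),80).items(): print(k,[tuple(map(int,t)) for t in v])
for n,y in(('red',.06),('green',0)):
  for h in(.002,.006):
    P=np.array([proj(w,q[:3]+Rm@[.02*np.cos(t),y+.02*np.sin(t),h]) for t in np.arange(0,6.28,.1)]); print(n,h,P.min(0),P.max(0),P.max(0)-P.min(0),P.mean(0))
E
```

```text
clock: 30.65
tool_pos: [0.59, 0.0159, 0.3721]
orientation: [-180.0, 0.1, -0.9]
force: [-0.4, -0.3, 0.2]
opening: 0.0347
gripper_force: 0.0
red [(574, 321, 172, 48, 12), (1345, 321, 205, 44, 38), (358, 321, 236, 41, 9), (278, 340, 312, 46, 14)]
green [(341, 393, 172, 47, 9), (1075, 387, 206, 43, 34), (217, 385, 235, 39, 7)]
blue [(462, 468, 172, 49, 10), (275, 444, 236, 41, 7)]
red 0.002 [299.2797 190.4447] [344.1598 224.8118] [44.88   34.3671] [321.7305 207.9898]
red 0.006 [299.0187 193.2949] [344.4242 227.7872] [45.4056 34.4923] [321.7322 210.9087]
green 0.002 [366.5092 190.3272] [411.8337 224.7065] [45.3245 34.3793] [389.1015 207.8786]
green 0.006 [367.0302 193.1762] [412.8961 227.6809] [45.8659 34.5048] [389.8911 210.7963]
```

```bash
python3 -m creep '[[[0,0,0,-0.009,1],[-0.086,-0.138,0,0,1],[-0.086,-0.138,0,0,1],[-0.086,-0.138,0,0,1],[-0.086,-0.138,0,0,1],[-0.086,-0.138,0,0,1],[-0.086,-0.138,0,0,1],[-0.086,-0.138,0,0,1]]]'
python3 -m creep '[[[-0.086,-0.138,0,0,1],[-0.086,-0.138,0,0,1],[0,0,0.12,0,1],[0,0,0.13,0,1],[0,0,0.13,0,1],[0,0,0.13,0,1],[0,0,0.13,0,1],[0,0,0,0,1]]]'
python3 -m creep '[[[0,0,0,0,1],[0,0,0,0,1]]]'
```

```text
clock: 31.37
tool_pos: [0.4684, 0.2101, 0.3723]
orientation: [180.0, 0.1, 0.0]
force: [-0.3, 0.2, -0.1]
opening: 0.0864
gripper_force: 0.0
clock: 32.03
tool_pos: [0.4336, 0.2626, 0.2401]
orientation: [179.6, 0.4, -0.0]
force: [-1.1, -1.2, -0.7]
opening: 0.0872
gripper_force: 0.0
clock: 32.2
tool_pos: [0.4358, 0.2648, 0.2459]
orientation: [-180.0, -0.0, 0.0]
force: [-0.0, -0.4, 0.3]
opening: 0.0879
gripper_force: 0.0
```

```bash
python3 -m creep '[[[0,0,0.1,0,1],[0,0,0.1,0,1],[0,0,0.05,0,1],[0,0,0.02,0,1],[0,0,0,0,0],[0,0,0,0,0],[0,0,0,0,0],[0,0,0,0,0]]]'
python3 -m creep '[[[0,0,0,0,0],[0,0,0,0,0],[0,0,0,0,0],[0,0,0,0,0],[0,0,0,0,0],[0,0,0,0,0],[0,0,0,0,0],[0,0,0,0,0]]]'
```

```text
clock: 32.87
tool_pos: [0.4358, 0.2648, 0.192]
orientation: [-179.9, -0.1, -0.0]
force: [1.0, -0.0, 0.4]
opening: 0.0664
gripper_force: 0.0
clock: 33.53
tool_pos: [0.4355, 0.2645, 0.1911]
orientation: [-180.0, -0.0, -0.0]
force: [0.0, -0.8, 4.0]
opening: 0.0389
gripper_force: 30.0
```

```bash
python3 -m creep '[[[0,0,-0.06,0,0],[0,0,-0.12,0,0],[0,0,-0.15,0,0],[0,0,-0.15,0,0],[0,0,-0.15,0,0],[0,0,-0.15,0,0],[0.057,0.141,0,0,0],[0.057,0.141,0,0,0]]]'
python3 -m creep '[[[0.057,0.142,0,0,0],[0.057,0.142,0,0,0],[0.057,0.142,0,0,0],[0.057,0.142,0,0,0],[0.057,0.142,0,0,0],[0.057,0.141,0,0,0],[0.057,0.142,0,0,0],[0.057,0.141,0,0,0]]]'
python3 -m creep '[[[0.057,0.142,0,0,0],[0.057,0.142,0,0,0],[0.057,0.141,0,0,0],[0,0,0.06,0.009,0],[0,0,0.06,0,0],[0,0,0,0,0],[0,0,0,0,0],[0,0,0,0,0]]]'
```

```text
clock: 34.2
tool_pos: [0.4585, 0.2086, 0.349]
orientation: [-179.8, -0.2, 0.1]
force: [0.2, -0.5, -2.7]
opening: 0.0389
gripper_force: 30.0
clock: 34.87
tool_pos: [0.5495, -0.0203, 0.3467]
orientation: [-180.0, 0.0, -0.0]
force: [0.8, -0.3, -0.5]
opening: 0.0389
gripper_force: 30.0
clock: 35.53
tool_pos: [0.5836, -0.1036, 0.3234]
orientation: [180.0, -0.0, -0.8]
force: [-0.0, 0.1, -0.6]
opening: 0.0389
gripper_force: 30.0
```

```bash
python3 -m creep '[[[0,0,0.06,0,0],[0,0,0.05,0,0],[0,0,0.03,0,0],[0,0,0.02,0,0],[0,0,0.01,0,0],[0,0,0,0,0],[0,0,0,0,0]]]' | egrep 'tool_pos|^force'
for i in 1 2 3; do python3 -m creep '[[[0,0,0.01,0,0],[0,0,0,0,0],[0,0,0,0,0]]]' | egrep 'tool_pos|^force'; done
```

```text
tool_pos: [0.5833, -0.1038, 0.2889]
force: [-2.1, -0.1, -1.1]
tool_pos: [0.5833, -0.1039, 0.287]
force: [-2.8, 0.3, 0.0]
tool_pos: [0.5834, -0.1038, 0.2849]
force: [-1.8, 0.5, 0.8]
tool_pos: [0.5836, -0.1038, 0.2831]
force: [-1.5, -0.8, 1.1]
```

```bash
for i in 1 2; do python3 -m creep '[[[0,0,0.01,0,0],[0,0,0,0,0],[0,0,0,0,0]]]' | egrep 'tool_pos|^force'; done
python3 -m creep '[[[0,0,-0.005,0,0],[0,0,0,0,0],[0,0,0,0,0]]]' | egrep 'tool_pos|^force'
```

```text
tool_pos: [0.5838, -0.1038, 0.2813]
force: [-1.0, -0.1, 3.7]
tool_pos: [0.584, -0.1038, 0.2794]
force: [-0.8, -0.4, 5.5]
tool_pos: [0.5837, -0.1038, 0.2802]
force: [0.5, -1.0, 4.4]
```

```bash
python3 -m creep '[[[0.002,0,-0.01,0,0],[0.002,0,0,0,0],[0,0,0,0,0]]]' | egrep 'tool_pos|^force'
python3 -m creep '[[[0,0,0,0,0.6],[0,0,0,0,0.6],[0,0,0,0,0.6],[0,0,0,0,0.6],[0,0,0,0,0.6]]]' | egrep 'tool_pos|^force'
python3 -m creep '[[[0,0,-0.1,0,0.6],[0,0,-0.13,0,0.5],[0,0,-0.13,0,0.3],[0,0,-0.13,0,0],[0,0,0,0,0],[0,0,0,0,0]]]'| egrep 'tool_pos|^force'
python3 - <<'E'
from tray import *
w=snap('wrist');pickle.dump(w,open('v8.pkl','wb'));f=w['frame'];save(w,'i.png',(200,120,420,300),3.3)
hsv=cv2.cvtColor(np.ascontiguousarray(f),cv2.COLOR_RGB2HSV)
q=np.load('q.npy');Rm=R.from_euler('ZY',[q[3],-q[4]]).as_matrix()
m=(hsv[...,0]>105)&(hsv[...,0]<130)&(hsv[...,1]>110)&(hsv[...,2]>25)
for r in range(180,246,3):
    x=np.where(m[r,280:360])[0]+280; print(r,(int(x.min()),int(x.max())) if len(x) else None, f[r,322].tolist())
for h in(.008,.012,.015):
    P=np.array([proj(w,q[:3]+Rm@[.02*np.cos(t),-.06+.02*np.sin(t),h]) for t in np.arange(0,6.28,.1)]); print(h,P.min(0),P.max(0))
E
```

```text
tool_pos: [0.584, -0.1038, 0.2817]
force: [-1.7, 0.7, 4.0]
tool_pos: [0.5843, -0.1038, 0.2817]
force: [-0.3, 0.5, -0.4]
tool_pos: [0.5846, -0.1038, 0.3818]
force: [-0.6, -0.9, -1.0]
180 None [96, 92, 83]
183 None [88, 84, 76]
186 None [104, 99, 88]
189 (321, 322) [35, 39, 66]
192 (311, 334) [25, 31, 64]
195 (307, 338) [26, 32, 67]
198 (304, 340) [26, 33, 68]
201 (303, 341) [27, 33, 68]
204 (303, 342) [25, 32, 67]
207 (302, 342) [27, 33, 68]
210 (302, 343) [26, 32, 68]
213 (302, 344) [26, 33, 68]
216 (303, 342) [27, 33, 68]
219 (304, 340) [26, 32, 67]
222 (307, 338) [25, 32, 68]
225 (310, 334) [27, 33, 68]
228 (304, 340) [25, 31, 66]
231 (304, 340) [25, 31, 67]
234 None [51, 53, 74]
237 None [104, 100, 89]
240 None [110, 105, 93]
243 None [112, 106, 95]
0.008 [299.9324 189.0468] [344.167  223.1975]
0.012 [299.6791 191.8178] [344.4262 226.0996]
0.015 [299.4852 193.9404] [344.6246 228.3186]
```

```bash
python3 -m creep '[[[-0.044,0,0.1,0,0],[-0.043,0,0.12,0,0],[0,0,0.12,0,0],[0,0,0.1,0,0],[0,0,0.03,0,0],[0,0,0,0,0],[0,0,0,0,0]]]'; for i in 1 2 3 4 5 6; do python3 -m creep '[[[0.0038,0,0.0093,0,0],[0,0,0,0,0],[0,0,0,0,0]]]' | egrep 'tool_pos|^force'; done
```

```text
clock: 39.42
tool_pos: [0.5671, -0.1036, 0.2859]
orientation: [180.0, 0.1, -0.8]
force: [0.3, -0.5, 0.8]
opening: 0.0003
gripper_force: 0.0
tool_pos: [0.5681, -0.1036, 0.2851]
force: [1.3, -0.3, 1.3]
tool_pos: [0.5688, -0.1036, 0.2829]
force: [1.2, 1.3, 2.4]
tool_pos: [0.5696, -0.1036, 0.2808]
force: [2.0, 0.1, 5.4]
tool_pos: [0.5703, -0.1036, 0.279]
force: [1.1, 0.8, 6.2]
tool_pos: [0.5711, -0.1036, 0.2772]
force: [0.3, -0.0, 7.0]
tool_pos: [0.5719, -0.1036, 0.2754]
force: [0.6, 0.1, 7.4]
```

```bash
for i in 1 2 3 4 5 6; do python3 -m creep '[[[0.0038,0,0.0093,0,0],[0,0,0,0,0],[0,0,0,0,0]]]' | egrep 'tool_pos|^force'; done
```

```text
tool_pos: [0.5726, -0.1036, 0.2735]
force: [0.4, -0.0, 6.9]
tool_pos: [0.5734, -0.1036, 0.2717]
force: [0.3, 0.1, 8.2]
tool_pos: [0.5741, -0.1036, 0.2698]
force: [0.8, -0.3, 6.9]
tool_pos: [0.5749, -0.1037, 0.268]
force: [-0.5, 1.0, 7.4]
tool_pos: [0.5757, -0.1037, 0.2662]
force: [0.7, 0.4, 8.5]
tool_pos: [0.5765, -0.1037, 0.2644]
force: [-0.3, 0.3, 7.6]
```

```bash
for i in 1 2 3; do python3 -m creep '[[[0.0038,0,0.0093,0,0],[0,0,0,0,0],[0,0,0,0,0]]]' | egrep 'tool_pos|^force'; done
```

```text
tool_pos: [0.5772, -0.1037, 0.2627]
force: [-1.2, 0.5, 10.3]
tool_pos: [0.5779, -0.1037, 0.2609]
force: [-2.3, 1.3, 10.5]
tool_pos: [0.5787, -0.1038, 0.2593]
force: [-2.4, 1.0, 12.7]
```

```bash
python3 -m creep '[[[-0.03,0,-0.08,0,0],[-0.02,0,-0.1,0,0],[0,0,-0.13,0,0],[0,0,-0.13,0,0],[0.05,-0.1,-0.05,0,0],[0.05,-0.1,0,0,0],[0,-0.1,0,0,0],[0,0,0,0,0]]]'; python3 -m creep '[[[0,0,0,0,0],[0,0,0,0,0]]]' >/dev/null
python3 - <<'E'
from tray import *
w=snap('wrist');pickle.dump(w,open('v9.pkl','wb'));save(w,'j.png',(210,150,430,290),3.6)
hsv=cv2.cvtColor(np.ascontiguousarray(w['frame']),cv2.COLOR_RGB2HSV)
q=np.load('q.npy');Rm=R.from_euler('ZY',[q[3],-q[4]]).as_matrix()
for k,v in blobs(w,(200,120,460,300),80).items(): print(k,[tuple(map(float,t)) for t in v])
for y in(.06,0,-.06):
    P=np.array([proj(w,q[:3]+Rm@[.02*np.cos(t),y+.02*np.sin(t),.002]) for t in np.arange(0,6.28,.1)]); print(P.min(0),P.max(0),P.mean(0))
E
```

```text
clock: 43.83
tool_pos: [0.5892, -0.0416, 0.3554]
orientation: [-180.0, 0.1, -0.8]
force: [-0.3, 0.1, -0.7]
opening: 0.0006
gripper_force: 0.0
red [(671.0, 242.9, 176.0, 54.0, 13.0), (1501.0, 250.8, 211.0, 47.0, 41.0), (230.0, 256.9, 241.2, 43.0, 6.0)]
green [(486.0, 321.1, 176.4, 50.0, 11.0), (1277.0, 321.3, 210.4, 44.0, 36.0)]
blue [(550.0, 399.9, 176.0, 52.0, 11.0), (1420.0, 392.4, 211.1, 46.0, 39.0), (248.0, 387.0, 241.5, 43.0, 6.0)]
[225.672  195.0652] [273.9953 231.0731] [249.9129 213.4755]
[297.7156 194.9971] [345.4772 231.0079] [321.6069 213.4089]
[369.2235 194.9291] [417.5098 230.9427] [393.2858 213.3423]
```

View pics/j.png

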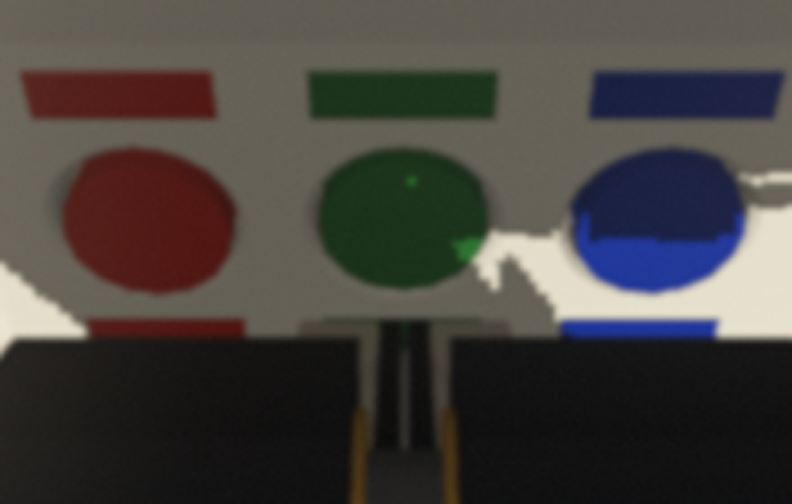

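The close view shows red (150,220), green (403,218) and blue (660,220) lying level in their wells. The lid was already seen flat on the mat.

```bash
python3 -c "
from plant import workorder
print(workorder.close_job())"
```

```text
the job is handed in; nothing more can be done
None
```

The job is handed in at about 44 s of the 72 s allowed, but the hand-in gave no verdict: the lid lies knob up on the large cork mat, and the red and blue cakes are pressed to the stop at about 12–13 N, looking level with the green one in the last picture.

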